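# Fit a long plunger into a pump housing with a change of grip

## Robot

A 7-joint arm with a two-finger parallel gripper is mounted at the origin on the work surface. World frame = base frame: x ahead of the robot, y to its left, z up, the work surface at z = 0. Lengths are in mm, angles in rad, forces in N, time in s.
With the tool pointing down it reaches from about 350 to 900 mm from the base axis. Payload 8.1 kg.
Tool frame: the origin (TCP) lies between the finger pads, 19 mm behind the fingertips; this is the grasp point; z points along the fingers, y is the line along which they close (so a half turn about z gives the same grasp; the last joint's range is limited). The gripper opens to 85 mm and grips with 20 to 120 N. Pads are 22 mm wide; open, the fingers measure 114 mm over their backs; the gripper's body (76 mm by 85 mm) begins 54 mm behind the grasp point. The pads swing forward as they close: fully open they stand 13 mm farther back than shut.
Start: joints at [-1.398, 0.434, 0.025, 1.573, -0.012, 1.134, -0.075], TCP at [170.225, 601.385, 250.023] pointing down, gripper open.
Joint ranges: [-2.62, 2.62], [-0.44, 2.09], [-1.27, 1.32], [0.08, 2.57], [-1.32, 4.46], [0.12, 2], [-2.74, 2.74]. Speed limits (rad/s): [2.22, 2.22, 3.01, 3.01, 3.14, 3.14, 3.14].

## Interface

Orientations are given as a 3x3 rotation matrix whose columns are the frame's x, y, z axes.
In Python, from plant import manip, camrig, probe_bus, job gives the robot as it stands (manip), with the cameras (camrig), the readings (probe_bus) and the job (job).
- The arm moves only by the tool creep_tool, called after "Emit:" as name(argument=value, ...), one argument or row to a line, values as JSON. Schema: {"type":"object","properties":{"segments":{"type":"array","items":{"type":"object","properties":{"xyz":{"type":"array","items":{"type":"number"},"minItems":3,"maxItems":3},"rot":{"type":"array","items":{"type":"number"},"minItems":3,"maxItems":3},"aperture":{"type":"number"}},"additionalProperties":false,"required":["aperture"]},"minItems":1,"maxItems":20},"grip_n":{"type":"number"},"only":{"type":"string"},"quiet":{"type":"boolean"},"lines":{"type":"string"}},"required":["segments"],"additionalProperties":false}. segments is a list of rows, 1 to 20 of them, each an object with the fields xyz (a list: dx, dy, dz in mm), rot (a list: a rotation vector rx, ry, rz in rad), aperture (the finger opening in mm); a field left out counts as zero (the opening has to be given); each row is the pose to reach, as a shift and turn from the pose commanded when the call began, along the tool's axes at that moment; what a row does not reach only later rows make up. A row lasts 1/12 s, in which the tool goes at most 41.7 mm and 0.125 rad, less where a joint would pass 70% of its speed; a pose out of reach is approached as far as the arm can. The fingers move at their own pace and stop on an object; grip_n is the grip in N (left out, the last holds). Time passes only in rows, so rows that do not move let the fingers close. The tool returns the time, the measured TCP pose, the force, the opening and the grip force at its end. only (a regular expression) keeps the lines of the reply that match it, lines (a string "A,B") keeps lines A to B, and quiet returns only ok. Input that does not fit is refused with a message, and nothing moves.
- probe_bus.read_state(): the state, without advancing time (a new reading comes with each control period).
- camrig.get_image(name): name is "scene" or "top"; returns the picture (480x640x3 uint8, blue, green, red); there is no depth.
- camrig.camera_params(name): a dict with "vfov" (degrees; the focal length in pixels is half the picture's height over the tangent of half this angle, whatever the lens; pixels are square), "cx", "cy" (the principal point, pixels), "view" (4x4, takes a point from world to camera coordinates). Camera axes: x right, y down, z forward; pixel columns grow to the right and rows downward; lengths in mm; the calibration is good to about 2 mm. A picture is of the moment at which its call begins. camera_params takes no time and is no camera call.
- job.close_job(): hands the job in; it is judged then, once.
The state is a dict: "time_s": time; "joints": joint angles; "qvel": joint speeds; "joint_efforts": joint torques, N m; "position": TCP position; "tool_rot": TCP orientation; "wrist_force": force on the tool from outside, world axes, zero at the start; "moment": the same for the moment, N m; "width": finger opening in mm; "gripper_force": force on a finger pad.
Only numpy, scipy, OpenCV 4.12 (cv2) and the standard library are available. Lean on these libraries where they do the work, as an engineer would, in place of code of your own. Each camera call takes 0.05 s, during which the arm holds its last target. There are 200 camera calls.

## Task

Lift the long collared steel plunger off its rest, holding it by its shank, and push its tip partway into the bore of the pump housing. Let go, take it again by the stem behind the collar, and push it fully home against the stiff piston in the bore until the collar sits on the housing's face; then let go. Do not knock the other parts on the bench about.

Things in the scene. Friction and masses are not known exactly. Their poses are not given: they have to be found in the camera images.
- plunger: Bare steel plunger, loose, 0.5 to 0.7 kg, 185 mm long, starts level on its rest. Origin: on its axis at the collar's front face; x axis along its length towards the tip. Round shank 24 mm in diameter from x = 0 to 130 mm; collar 40 mm in diameter from x = -10 to 0; thinner stem 20 mm in diameter from x = -55 to -10 mm. Centre of mass near x = 40 mm.
- plunger_tip (a point): Centre of the plunger's tip end (plunger x = 130 mm). The last 6 mm taper from 24 to 16 mm diameter.
- plunger_stem (a point): Point on the plunger's axis at the middle of the stem behind the collar (x = -34 mm on the plunger); axes as the plunger's.
- rest: Fixed grey rest under the plunger, base plate 190 x 80 x 8 mm. Origin: on the table below plunger x = 45 mm, where the shank is free to grip from above; x axis the way that the tip points, z up. The plunger's axis lies 45 mm above the table. An open notch carrying the shank, 43 mm high, 40 mm wide, stands at rest x = 45 to 65 mm. The plunger lifts straight up and out.
- housing: Fixed steel pump housing, a block 160 mm long (x), 110 mm wide (y; 150 mm over the foot at its far end), 90 mm high, bolt heads to 95 mm. Origin: centre of its underside on the table; x axis runs level into the bore, z up. The only open hole is in the flat front face at x = -80 mm; dark round ports on sides and top are closed.
- bore_mouth (a point): Centre of the bore's mouth in the front face, 50 mm above the table; x axis level along the bore, into the housing. Round, 26 mm in diameter, 140 mm deep, lightly chamfered. When home, the plunger's collar rests on this face (a rigid stop) with the stem standing out. After a partial insertion and release the plunger droops a few millimetres at the stem.
- shaft: Bystander: splined shaft standing upright on a bearing, 154 mm high, foot 72 mm in diameter. Origin at the centre of its underside.
- bearing: Bystander: bearing ring lying flat, 64 mm in diameter, 16 mm high. Origin at the centre of its underside.
- bar: Bystander: square dark steel bar, 200 x 16 x 16 mm, lying flat along its x axis. Origin at the centre of its underside.
- wrench: Bystander: steel wrench lying flat, 200 mm long along its x axis.
- pocket (a point): Middle of the rest's deep pocket on the plunger's axis (rest x = -72 mm, 45 mm above the table): two side walls 70 mm high, 46 mm apart, 6 mm thick, from rest x = -106 to -39 mm, open upward. Collar and stem lie between them at the start, so fingers cannot reach beside the stem there.
- bore_piston (a point): Point on the bore's axis 90 mm deep. About here, out of sight, is the face of a stiff sliding piston, 75 to 105 mm deep at the start. It yields to a steady push of about 6 N (with the plunger's own rubbing up to about 15 N), stays where it is pushed and can go 135 mm deep, so it does not keep the plunger from going home.

How it is judged:
By the outcome, as a careful person would: the job done as asked, in the order asked, and still so for the second after the job is handed in, with the robot touching nothing.
It also fails if it takes over 64 s, if anything falls off the work surface, if the arm or the gripper's body presses on something with over 40 N, if the wrist force passes 120 N, or if a joint passes its speed limit or range.

## Working session

There is one attempt and no reset: what is moved stays moved. The work goes in short steps, Python scripts to look and compute and a tool call to move; the robot and the scene stay as the last step left them, time stands still between calls to the robot, and variables do not carry over. Pictures are saved under pics/ and viewed, at most 10 in all, crops included, and the job is handed in when it is done.

```bash
ls; mkdir -p pics
```

Run:
```python
from plant import manip, camrig, probe_bus, job
import cv2
for n in("scene","top"):
    cv2.imwrite(f"pics/{n}0.png",camrig.get_image(n)); p=camrig.camera_params(n); print(n,p["vfov"],p["cx"],p["cy"]);print(p["view"])
s=probe_bus.read_state();print(s)
```

```text
pics
plant.py
scene 54.35511541080983 332.2254863924944 233.94919770563013
[[ 3.53627211e-01  9.35368308e-01 -5.82446337e-03 -1.25904837e+02]
 [ 4.66093346e-01 -1.81604050e-01 -8.65896623e-01 -2.08439898e+02]
 [-8.10990005e-01  3.03489864e-01 -5.00189078e-01  1.43276024e+03]
 [ 0.00000000e+00  0.00000000e+00  0.00000000e+00  1.00000000e+00]]
top 49.81016606954655 319.1387457889671 238.3453320784324
[[ 1.86275662e-02 -9.99612177e-01 -2.07004684e-02 -6.39870763e+01]
 [-9.96634751e-01 -1.69111128e-02 -8.02071489e-02  5.84860614e+02]
 [ 7.98259748e-02  2.21248702e-02 -9.96563246e-01  8.74640341e+02]
 [ 0.00000000e+00  0.00000000e+00  0.00000000e+00  1.00000000e+00]]
{'time_s': 0.1, 'joints': array([-1.39764803,  0.43517441,  0.02497609,  1.57398901, -0.01157167,
        1.13400606, -0.07508481]), 'qvel': array([ 4.83484232e-04, -1.55216463e-03,  1.74273975e-03, -8.57523348e-06,
       -1.05032310e-03, -3.50412321e-03,  1.04221269e-03]), 'joint_efforts': array([ 3.98934324e-03, -6.71758676e+01,  1.02800433e+00, -3.16905856e+01,
        1.57199241e-02,  7.17588438e-03, -1.42987020e-05]), 'position': array([170.11016963, 600.96793497, 249.29796607]), 'tool_rot': array([[-9.62209684e-01,  2.72309510e-01, -2.36377581e-04],
       [ 2.72309567e-01,  9.62208659e-01, -1.41286373e-03],
       [-1.57291674e-04, -1.42383904e-03, -9.99998974e-01]]), 'wrist_force': array([ 0.7927611 ,  0.61513477, -0.4046725 ]), 'moment': array([-0.02062956, -0.03783339, -0.01629283]), 'gripper_force': 0.0, 'width': 85.56425717977275}
```

View pics/scene0.png

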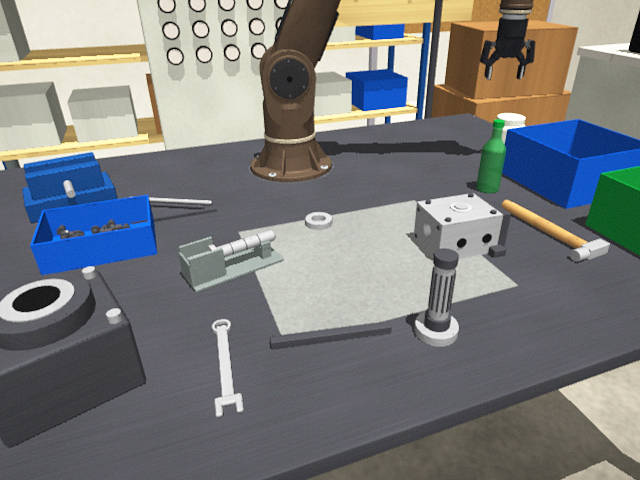

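View pics/top0.png

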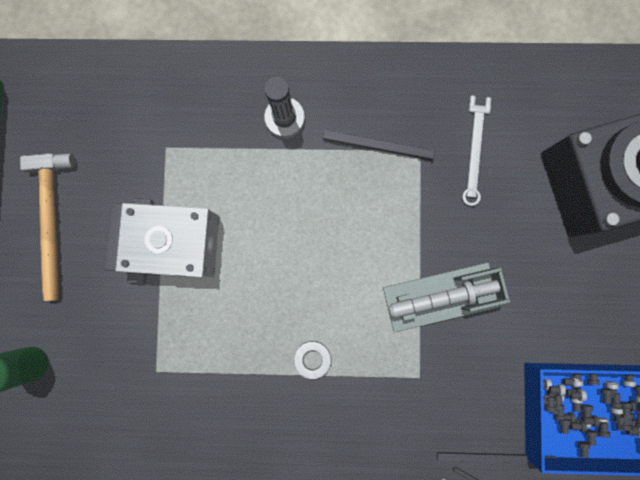

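The pictures show the plunger on its rest at top-view (390-505, 285-310), with the tip to the left. The housing top is at (117-210, 204-277), with its bore face on the right. In the scene view the bore shows on the housing's left face at about (427, 230). Next I'll look closer.

Run:
```python
import cv2,numpy as np
t=cv2.imread("pics/top0.png");s=cv2.imread("pics/scene0.png")
a=cv2.resize(t[190:300,100:233],None,fx=3,fy=3,interpolation=cv2.INTER_CUBIC)
b=cv2.resize(t[255:340,378:511],None,fx=3,fy=3,interpolation=cv2.INTER_CUBIC)
c=cv2.resize(s[185:270,400:533],None,fx=3,fy=3,interpolation=cv2.INTER_CUBIC)
d=cv2.resize(s[215:300,170:303],None,fx=3,fy=3,interpolation=cv2.INTER_CUBIC)
o=np.vstack([np.hstack([a[:330],np.vstack([c,np.zeros((75,399,3),np.uint8)])]),np.hstack([b,d])]);cv2.imwrite("pics/crop0.png",o);print(o.shape)
```

```text
(585, 798, 3)
```

View pics/crop0.png

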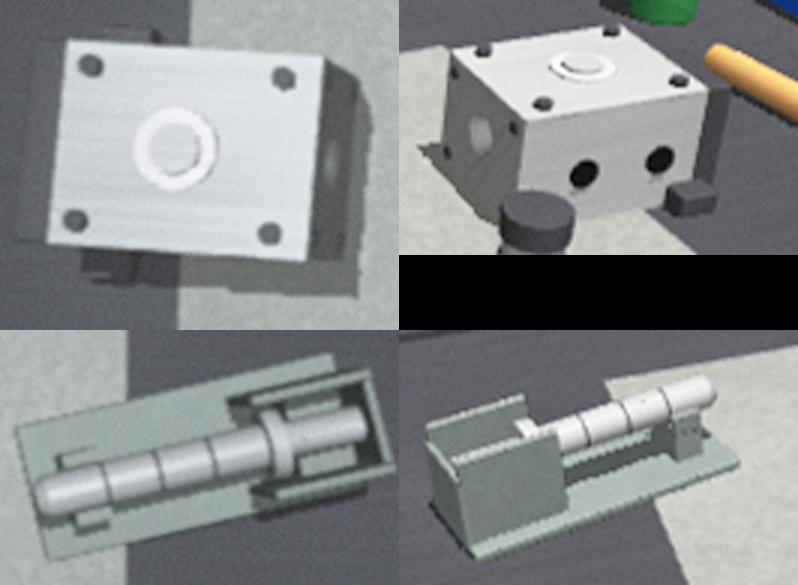

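The crop shows both parts clearly. The housing top corners are at top-view px (122,203), (208,209), (202,277) and (116,271). The bore ellipse is at scene px (427,230). The plunger tip is near top px (390,310) and the stem end near (500,285). Next I'll measure them.

Create h.py:
```python
import cv2,numpy as np
from plant import manip, camrig, probe_bus, job
def cam(n):
    p=camrig.camera_params(n);V=np.array(p["view"]);f=240/np.tan(np.radians(p["vfov"])/2)
    return V[:3,:3],V[:3,3],f,p["cx"],p["cy"]
def ray(n,uv):
    R,t,f,cx,cy=cam(n);d=R.T@np.array([(uv[0]-cx)/f,(uv[1]-cy)/f,1]);return -R.T@t,d
def plane(n,uv,z):
    c,d=ray(n,uv);return c+d*(z-c[2])/d[2]
def proj(n,P):
    R,t,f,cx,cy=cam(n);q=R@np.asarray(P,float)+t;return np.array([cx+f*q[0]/q[2],cy+f*q[1]/q[2]])
def tri(u1,u2):
    (c1,d1),(c2,d2)=ray("top",u1),ray("scene",u2)
    k=np.linalg.lstsq(np.c_[d1,-d2],c2-c1,rcond=None)[0];a=c1+k[0]*d1;b=c2+k[1]*d2;return (a+b)/2,np.linalg.norm(a-b)
def blob(img,roi,th):
    x,y,w,h=roi;g=cv2.cvtColor(img,cv2.COLOR_BGR2GRAY);m=np.zeros_like(g);m[y:y+h,x:x+w]=(g[y:y+h,x:x+w]>th)*255
    cs=cv2.findContours(m,cv2.RETR_EXTERNAL,cv2.CHAIN_APPROX_NONE)[0];return max(cs,key=cv2.contourArea)
```

Run:
```python
from h import *
np.set_printoptions(precision=1,suppress=True)
t=cv2.imread("pics/top0.png");s=cv2.imread("pics/scene0.png")
c=blob(t,(105,195,107,90),205);r=cv2.minAreaRect(c);B=cv2.boxPoints(r)
P=np.array([plane("top",b,90) for b in B]);print("housing",B,P,np.linalg.norm(P-np.roll(P,1,0),axis=1),P.mean(0))
# scene corners (hand) on z=90
for q in [(450,50),(610,27),(706,88),(525,122)]:
    print("sc",plane("scene",((q[0]-399)/3+400,q[1]/3+185),90))
for q in [(67,40),(323,57),(306,262),(49,243)]:
    print("tp",plane("top",(q[0]/3+100,q[1]/3+190),90))
print("bore",tri((331/3+100,165/3+190),((481-399)/3+400,136/3+185)))
# plunger
g=cv2.cvtColor(t,cv2.COLOR_BGR2GRAY)
print(g[300:320:2,420])
for th in(165,180):
    m=blob(t,(385,275,120,48),th);mm=cv2.drawContours(np.zeros_like(g),[m],-1,255,-1)
    xs=[];ys=[]
    for x in range(395,460):
        y=np.nonzero(mm[:,x])[0]
        if len(y): xs.append(x);ys.append((y.min()+y.max())/2)
    k=np.polyfit(xs,ys,1);print(th,m[:,0,0].min(),m[:,0,0].max(),k,np.std(np.polyval(k,xs)-ys))
    e=[plane("top",(x,np.polyval(k,x)),45) for x in (m[:,0,0].min()-.5,m[:,0,0].max()+.5)];print(e,np.linalg.norm(e[0]-e[1]))
    w=[(x,np.ptp(np.nonzero(mm[:,x])[0])+1) for x in range(386,505) if mm[:,x].any()];print([int(b) for a,b in w],w[0][0])
```

```text
housing [[116.9 269.5]
 [122.3 201.8]
 [206.5 208.5]
 [201.2 276.2]] [[524.6 269.9  90. ]
 [634.7 266.6  90. ]
 [625.9 128.3  90. ]
 [516.4 133.   90. ]] [137.1 110.1 138.5 109.6] [575.4 199.5  90. ]
sc [517.6 135.1  90. ]
sc [526.7 264.8  90. ]
sc [632.7 267.9  90. ]
sc [629.2 127.3  90. ]
tp [632.2 266.3  90. ]
tp [625.2 126.5  90. ]
tp [514.6 131.6  90. ]
tp [522.2 270.7  90. ]
bore (array([570.4, 131.9,  47.1]), np.float64(3.7852456652324658))
[186 212 222 190 169 133  99 111 162 165]
165 385 455 [ -0.2 384.5] 1.127601085963578
[array([ 490.8, -165.3,   45. ]), array([ 520.6, -283.5,   45. ])] 121.97311772871213
[7, 12, 15, 16, 15, 15, 15, 15, 16, 15, 9, 8, 8, 9, 13, 14, 14, 14, 15, 14, 15, 14, 14, 14, 14, 15, 14, 14, 14, 15, 11, 14, 12, 16, 11, 14, 10, 16, 15, 15, 14, 15, 12, 14, 14, 15, 16, 15, 13, 15, 15, 12, 15, 14, 14, 14, 12, 14, 12, 14, 13, 14, 10, 10, 12, 11, 13, 12, 1, 1] 386Traceback (most recent call last):
  File "<stdin>", line 21, in <module>
    raise TypeError("expected non-empty vector for x")
TypeError: expected non-empty vector for x
```

Run:
```python
from h import *
np.set_printoptions(precision=1,suppress=True)
t=cv2.imread("pics/top0.png")
def T(q,z): return plane("top",(q[0]/3+378,(q[1]-330)/3+255),z)
S=lambda q,z: plane("scene",((q[0]-399)/3+170,(q[1]-330)/3+215),z)
tip,end,col=T((37,497),45),T((366,423),45),T((279,443),45)
print(tip,end,col,np.linalg.norm(tip-end),np.linalg.norm(tip-col))
print("tip tri",tri((37/3+378,167/3+255),((713-399)/3+170,(390-330)/3+215)))
for q in[(15,427),(333,353),(47,560)]: print("plate",T(q,8))
print("plate sc",S((740,462),8),S((478,556),8))
# axis edges across shank: gradient based
g=cv2.GaussianBlur(cv2.cvtColor(t,cv2.COLOR_BGR2GRAY),(0,0),.7).astype(float)
P=[]
n=lambda x:310.7-(x-390.3)*.2255
for x in range(415,463):
    y0=n(x);y=np.arange(int(y0)-12,int(y0)+13);gr=np.gradient(g[y,x])
    P.append((x,y[gr.argmax()],y[gr.argmin()]))
P=np.array(P,float)
for j in(1,2):
    k=np.polyfit(P[:,0],P[:,j],1); r=np.abs(np.polyval(k,P[:,0])-P[:,j])<1.5
    k=np.polyfit(P[r,0],P[r,j],1);print(j,k,r.sum(),plane("top",(420,np.polyval(k,420)),45),plane("top",(460,np.polyval(k,460)),45))
```

```text
[ 465.  -175.2   45. ] [ 509.5 -357.4   45. ] [ 497.5 -309.2   45. ] 187.5194639508769 137.89504404770975
tip tri (array([ 465.7, -172.9,   43.9]), np.float64(4.943618908216228))
plate [ 503.1 -166.4    8. ]
plate [ 549.5 -350.7    8. ]
plate [ 426.9 -185.5    8. ]
plate sc [ 508.8 -165.     8. ] [ 553.5 -346.5    8. ]
1 [ -0.3 435.7] 25 [ 458.  -224.5   45. ] [ 478.2 -290.9   45. ]
2 [ -0.2 411.2] 45 [ 466.9 -224.5   45. ] [ 484.1 -290.9   45. ]
```

Create go.py:
```python
import sys,numpy as np
from scipy.spatial.transform import Rotation as Ro
from plant import manip, camrig, probe_bus, job
def go(p,u,s=None):
    s=s or probe_bus.read_state();R=np.array(s["tool_rot"]);u=np.array(u,float);u/=np.linalg.norm(u)
    z=np.array([0,0,-1.]) ; z-=u*(z@u); z/=np.linalg.norm(z);T=np.c_[u,np.cross(z,u),z]
    print("d",np.round(R.T@(np.array(p)-s["position"]),1),"rv",np.round(Ro.from_matrix(R.T@T).as_rotvec(),4))
a=list(map(float,sys.argv[1:])); go(a[:3],a[3:6])
```

```bash
python3 go.py 520 250 200 -.241 .9705 0;python3 go.py 488.2 -259.4 160 -.241 .9705 0
```

```text
d [-432.2 -242.4   49.7] rv [-1.2000e-03  9.0000e-04  1.0516e+00]
d [-540.3 -741.1   90.4] rv [-1.2000e-03  9.0000e-04  1.0516e+00]
```

Emit:
creep_tool(
  segments=[
    {"xyz": [-432, -242, 50], "rot": [0, 0, 1.05], "aperture": 85},
    {"xyz": [-432, -242, 50], "rot": [0, 0, 1.05], "aperture": 85},
    {"xyz": [-432, -242, 50], "rot": [0, 0, 1.05], "aperture": 85},
    {"xyz": [-432, -242, 50], "rot": [0, 0, 1.05], "aperture": 85},
    {"xyz": [-432, -242, 50], "rot": [0, 0, 1.05], "aperture": 85},
    {"xyz": [-432, -242, 50], "rot": [0, 0, 1.05], "aperture": 85},
    {"xyz": [-432, -242, 50], "rot": [0, 0, 1.05], "aperture": 85},
    {"xyz": [-432, -242, 50], "rot": [0, 0, 1.05], "aperture": 85},
    {"xyz": [-432, -242, 50], "rot": [0, 0, 1.05], "aperture": 85},
    {"xyz": [-432, -242, 50], "rot": [0, 0, 1.05], "aperture": 85},
    {"xyz": [-432, -242, 50], "rot": [0, 0, 1.05], "aperture": 85},
    {"xyz": [-540, -741, 90], "rot": [0, 0, 1.05], "aperture": 85},
    {"xyz": [-540, -741, 90], "rot": [0, 0, 1.05], "aperture": 85},
    {"xyz": [-540, -741, 90], "rot": [0, 0, 1.05], "aperture": 85},
    {"xyz": [-540, -741, 90], "rot": [0, 0, 1.05], "aperture": 85},
    {"xyz": [-540, -741, 90], "rot": [0, 0, 1.05], "aperture": 85},
    {"xyz": [-540, -741, 90], "rot": [0, 0, 1.05], "aperture": 85},
    {"xyz": [-540, -741, 90], "rot": [0, 0, 1.05], "aperture": 85},
    {"xyz": [-540, -741, 90], "rot": [0, 0, 1.05], "aperture": 85},
    {"xyz": [-540, -741, 90], "rot": [0, 0, 1.05], "aperture": 85},
  ],
)

```text
time_s: 1.77
position: [488.7, -97.0, 173.2]
tool_rot: [[-0.243, 0.97, -0.0], [0.97, 0.243, 0.0], [0.0, 0.0, -1.0]]
wrist_force: [1.0, 0.1, 0.2]
width: 84.9
gripper_force: 0.0
```

```bash
python3 go.py 488.2 -259.4 160 -.241 .9705 0
```

```text
d [-157.4  -40.    13.2] rv [ 0.     -0.0002  0.002 ]
```

Emit:
creep_tool(
  segments=[
    {"xyz": [-157, -40, 40], "aperture": 85},
    {"xyz": [-157, -40, 40], "aperture": 85},
    {"xyz": [-157, -40, 40], "aperture": 85},
    {"xyz": [-157, -40, 40], "aperture": 85},
    {"xyz": [-157, -40, 40], "aperture": 85},
    {"xyz": [-157, -40, 40], "aperture": 85},
    {"xyz": [-157, -40, 40], "aperture": 85},
    {"xyz": [-157, -40, 40], "aperture": 85},
  ],
)

```text
time_s: 2.43
position: [488.9, -255.6, 133.3]
tool_rot: [[-0.244, 0.97, -0.0], [0.97, 0.244, 0.001], [0.001, 0.0, -1.0]]
wrist_force: [0.3, -0.0, 0.1]
width: 85.0
gripper_force: 0.0
```

Run:
```python
from h import *
s=probe_bus.read_state();p=s["position"];print(p)
for n in("top","scene"):
    im=camrig.get_image(n);cv2.imwrite(f"pics/{n}1.png",im);print(n,proj(n,p),proj(n,[488.2,-259.4,45]))
t=cv2.imread("pics/top1.png");q=cv2.imread("pics/scene1.png")
o=np.hstack([cv2.resize(t[235:345,378:511],None,fx=3,fy=3,interpolation=2),cv2.resize(q[180:290,170:303],None,fx=3,fy=3,interpolation=2)]);cv2.imwrite("pics/crop1.png",o)
```

```text
[ 488.85210859 -255.64558222  133.29783709]
top [451.11122895 299.21844704] [441.01131484 297.69052387]
scene [231.12716346 207.96620568] [234.22079893 247.56349727]
```

View pics/crop1.png

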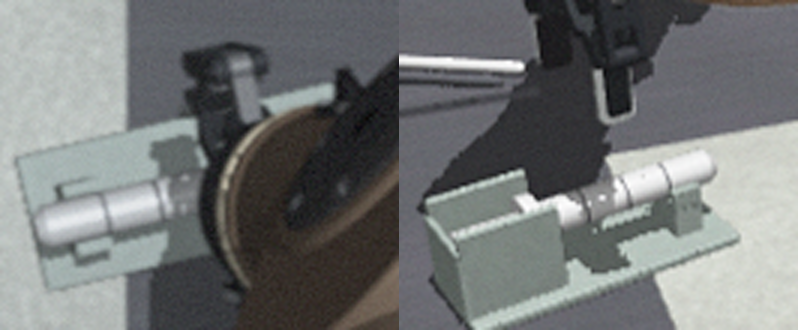

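The gripper hovers over the shank and lines up with it (shank at crop px (185,190), tip at (45,225)). Descending.

```bash
python3 go.py 488.5 -259 45 -.241 .9705 0
```

```text
d [-3.3 -1.5 88.6] rv [ 0.0006 -0.0006  0.0042]
```

Emit:
creep_tool(
  segments=[
    {"xyz": [-3, -1, 40], "aperture": 85},
    {"xyz": [-3, -1, 70], "aperture": 85},
    {"xyz": [-3, -1, 88], "aperture": 85},
    {"xyz": [-3, -1, 88], "aperture": 85},
    {"xyz": [-3, -1, 88], "aperture": 85},
    {"xyz": [-3, -1, 88], "aperture": 85},
  ],
)

```text
time_s: 3.03
position: [489.3, -260.1, 46.7]
tool_rot: [[-0.243, 0.97, 0.002], [0.97, 0.243, -0.0], [-0.001, 0.001, -1.0]]
wrist_force: [0.7, -0.9, 1.1]
width: 85.3
gripper_force: 0.0
```

```bash
python3 go.py 488.5 -259 45 -.241 .9705 0
```

```text
d [ 1.3 -0.5  1.7] rv [0.0014 0.0008 0.0025]
```

Emit:
creep_tool(
  segments=[
    {"xyz": [1, 0, 1], "aperture": 22},
    {"xyz": [1, 0, 1], "aperture": 22},
    {"xyz": [1, 0, 1], "aperture": 22},
    {"xyz": [1, 0, 1], "aperture": 22},
    {"xyz": [1, 0, 1], "aperture": 22},
    {"xyz": [1, 0, 1], "aperture": 22},
    {"xyz": [1, 0, 1], "aperture": 15},
    {"xyz": [1, 0, 1], "aperture": 15},
  ],
  grip_n=70,
)

```text
time_s: 3.7
position: [488.3, -259.4, 45.0]
tool_rot: [[-0.242, 0.97, 0.001], [0.97, 0.242, 0.0], [-0.0, 0.001, -1.0]]
wrist_force: [-2.1, 1.6, 8.0]
width: 22.0
gripper_force: 68.1
```

Emit:
creep_tool(
  segments=[
    {"xyz": [0, 0, -15], "aperture": 15},
    {"xyz": [0, 0, -30], "aperture": 15},
    {"xyz": [0, 0, -60], "aperture": 15},
    {"xyz": [0, 0, -90], "aperture": 15},
    {"xyz": [0, 0, -110], "aperture": 15},
    {"xyz": [0, 0, -110], "aperture": 15},
    {"xyz": [0, 0, -110], "aperture": 15},
    {"xyz": [0, 0, -110], "aperture": 15},
  ],
)

```text
time_s: 4.37
position: [487.2, -258.6, 153.1]
tool_rot: [[-0.243, 0.97, -0.002], [0.97, 0.243, 0.001], [0.002, -0.002, -1.0]]
wrist_force: [-0.2, -0.0, -5.6]
width: 22.1
gripper_force: 69.8
```

Run:
```python
from plant import manip, camrig, probe_bus, job
s=probe_bus.read_state();print(s["wrist_force"],s["moment"])
```

```bash
python3 go.py 566 0 140 .053 .9986 0
```

```text
[-0.24893438 -0.03754104 -5.58651674] [ 0.05546694  0.02308349 -0.01979309]
d [231.8 139.2  13.3] rv [-0.0017 -0.0013  0.2982]
```

Emit:
creep_tool(
  segments=[
    {"xyz": [232, 139, 13], "rot": [0, 0, 0.298], "aperture": 15},
    {"xyz": [232, 139, 13], "rot": [0, 0, 0.298], "aperture": 15},
    {"xyz": [232, 139, 13], "rot": [0, 0, 0.298], "aperture": 15},
    {"xyz": [232, 139, 13], "rot": [0, 0, 0.298], "aperture": 15},
    {"xyz": [232, 139, 13], "rot": [0, 0, 0.298], "aperture": 15},
    {"xyz": [232, 139, 13], "rot": [0, 0, 0.298], "aperture": 15},
    {"xyz": [232, 139, 13], "rot": [0, 0, 0.298], "aperture": 15},
    {"xyz": [232, 139, 13], "rot": [0, 0, 0.298], "aperture": 15},
    {"xyz": [232, 139, 13], "rot": [0, 0, 0.298], "aperture": 15},
    {"xyz": [232, 139, 13], "rot": [0, 0, 0.298], "aperture": 15},
    {"xyz": [232, 139, 50], "rot": [0, 0, 0.298], "aperture": 15},
    {"xyz": [232, 139, 90], "rot": [0, 0, 0.298], "aperture": 15},
    {"xyz": [232, 139, 102], "rot": [0, 0, 0.298], "aperture": 15},
    {"xyz": [232, 139, 102], "rot": [0, 0, 0.298], "aperture": 15},
    {"xyz": [232, 139, 102], "rot": [0, 0, 0.298], "aperture": 15},
  ],
)

```text
time_s: 5.62
position: [566.3, -2.0, 52.6]
tool_rot: [[0.055, 0.998, -0.001], [0.998, -0.055, -0.001], [-0.001, -0.001, -1.0]]
wrist_force: [0.5, -0.5, -4.4]
width: 22.1
gripper_force: 69.6
```

Run:
```python
from h import *
s=probe_bus.read_state();p=s["position"];print(p)
for n in("top","scene"):
    im=camrig.get_image(n);cv2.imwrite(f"pics/{n}2.png",im);print(n,proj(n,p))
t=cv2.imread("pics/top2.png");q=cv2.imread("pics/scene2.png")
o=np.hstack([cv2.resize(t[190:290,170:303],None,fx=3,fy=3,interpolation=2),cv2.resize(q[180:280,320:453],None,fx=3,fy=3,interpolation=2)]);cv2.imwrite("pics/crop2.png",o)
```

```text
[566.28525762  -2.0403525   52.56895636]
top [287.86008987 248.0584687 ]
scene [367.84629209 239.06170434]
```

View pics/crop2.png

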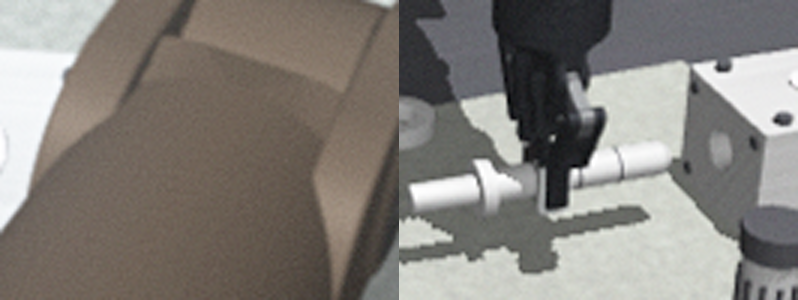

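```bash
python3 go.py 563.9 -3 50 .053 .9986 0
```

Run:
```python
from h import *
p=np.array([566.3,-2,52.6]);b=np.array([.055,.998,0])
f=lambda n,P:(lambda q:((q[0]-320)*3+399,(q[1]-180)*3))(proj(n,P))
for d in(88,-42,-47,-97): print(d,f("scene",p+d*b))
for x in (568,571,574): print("bore",f("scene",[x,130,50]))
q=cv2.imread("pics/scene2.png");print(q[229,420:436,1],q[220:240,427,1])
```

```text
d [-1.8 -4.   4.2] rv [ 0.0026 -0.0001 -0.0012]
88 (np.float64(661.4178528089176), np.float64(156.97576868704311))
-42 (np.float64(483.8625791930582), np.float64(187.11642661287158))
-47 (np.float64(476.77871200663486), np.float64(188.31893900977119))
-97 (np.float64(404.8480635326208), np.float64(200.5294300072327))
bore (np.float64(714.647320263), np.float64(146.77736357993533))
bore (np.float64(716.8486801588149), np.float64(148.73256385251995))
bore (np.float64(719.0609514599612), np.float64(150.69745539944768))
[109 107 102 124 154 154 159 164 157 162 142 106 107 102 103 105] [110 107 100 105 126 143 151 156 156 164 157 153 150 145 134 127 116 105
 101 106]
```

```bash
python3 -c "
from plant import manip, camrig, probe_bus, job
s=probe_bus.read_state();print(s['position'],s['wrist_force'],s['time_s'])"
```

```text
[567.94189062  -1.43953671  54.18211949] [-0.4367537  -0.26066022 -4.57513852] 5.7167
```

Emit:
creep_tool(
  segments=[
    {"xyz": [0, -3, 3], "aperture": 15},
    {"xyz": [0, -3, 3], "aperture": 15},
    {"xyz": [0, -3, 3], "aperture": 15},
    {"xyz": [0, -3, 3], "aperture": 15},
  ],
)

```text
time_s: 6.05
position: [563.9, -0.3, 50.0]
tool_rot: [[0.053, 0.999, 0.001], [0.999, -0.053, 0.0], [0.0, 0.001, -1.0]]
wrist_force: [0.2, -0.4, -5.2]
width: 21.9
gripper_force: 69.7
```

```bash
python3 go.py 563.9 -3 50 .053 .9986 0
```

```text
d [-2.7  0.1  0. ] rv [ 0.0009 -0.0004  0.0001]
```

Emit:
creep_tool(
  segments=[
    {"xyz": [10, 0, 0], "aperture": 15},
    {"xyz": [20, 0, 0], "aperture": 15},
    {"xyz": [28, 0, 0], "aperture": 15},
    {"xyz": [32, 0, 0], "aperture": 15},
    {"xyz": [36, 0, 0], "aperture": 15},
    {"xyz": [39, 0, 0], "aperture": 15},
    {"xyz": [42, 0, 0], "aperture": 15},
    {"xyz": [42, 0, 0], "aperture": 15},
    {"xyz": [42, 0, 0], "aperture": 15},
  ],
)

```text
time_s: 6.8
position: [565.9, 41.4, 49.4]
tool_rot: [[0.053, 0.999, -0.0], [0.999, -0.053, -0.0], [-0.0, -0.0, -1.0]]
wrist_force: [-1.0, -0.5, -4.2]
width: 21.8
gripper_force: 69.7
```

Emit:
creep_tool(
  segments=[
    {"xyz": [3, 0, 0], "aperture": 15},
    {"xyz": [6, 0, 0], "aperture": 15},
    {"xyz": [6, 0, 0], "aperture": 15},
    {"xyz": [6, 0, 0], "aperture": 15},
  ],
)

```text
time_s: 7.13
position: [566.6, 47.3, 49.5]
tool_rot: [[0.053, 0.999, 0.001], [0.999, -0.053, -0.0], [-0.0, 0.001, -1.0]]
wrist_force: [0.1, -0.9, -4.8]
width: 22.1
gripper_force: 69.9
```

Emit:
creep_tool(
  segments=[
    {"xyz": [3, 0, 0], "aperture": 15},
    {"xyz": [6, 0, 0], "aperture": 15},
    {"xyz": [9, 0, 0], "aperture": 15},
    {"xyz": [10, 0, 0], "aperture": 15},
    {"xyz": [10, 0, 0], "aperture": 15},
  ],
)

```text
time_s: 7.55
position: [567.4, 58.4, 49.6]
tool_rot: [[0.052, 0.999, 0.001], [0.999, -0.052, 0.001], [0.001, 0.001, -1.0]]
wrist_force: [4.1, -0.3, -4.8]
width: 22.0
gripper_force: 70.0
```

Run:
```python
from h import *
im=camrig.get_image("scene");cv2.imwrite("pics/scene3.png",im)
cv2.imwrite("pics/crop3.png",cv2.resize(im[170:290,330:490],None,fx=4,fy=4,interpolation=2));print(probe_bus.read_state()["position"],probe_bus.read_state()["moment"])
```

```text
[567.31443327  58.40305118  49.58701789] [ 0.3545235  -0.79828764 -0.28409625]
```

View pics/crop3.png

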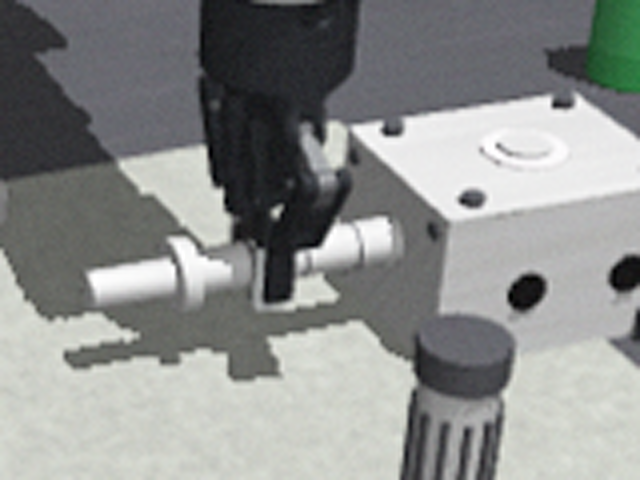

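The picture shows the tip inside the bore mouth, at crop px (398,240). There is a small side force towards +x, so I'll shift that way and continue.

Emit:
creep_tool(
  segments=[
    {"xyz": [0, 1, 0], "aperture": 15},
    {"xyz": [4, 1, 0], "aperture": 15},
    {"xyz": [8, 1, 0], "aperture": 15},
    {"xyz": [10, 1, 0], "aperture": 15},
    {"xyz": [10, 1, 0], "aperture": 15},
    {"xyz": [10, 1, 0], "aperture": 15},
  ],
)

```text
time_s: 8.1
position: [568.1, 68.1, 49.3]
tool_rot: [[0.052, 0.999, -0.0], [0.999, -0.052, 0.0], [0.0, -0.0, -1.0]]
wrist_force: [1.7, 1.4, -3.8]
width: 21.8
gripper_force: 70.0
```

```bash
python3 -c "
from plant import manip, camrig, probe_bus, job
s=probe_bus.read_state();print(s['wrist_force'],s['moment'])"
```

```text
[ 1.67485432  1.4272139  -3.75192284] [ 0.18574087 -0.2958034  -0.09732065]
```

Emit:
creep_tool(
  segments=[
    {"xyz": [4, 0.5, 0], "aperture": 15},
    {"xyz": [8, 0.5, 0], "aperture": 15},
    {"xyz": [12, 0.5, 0], "aperture": 15},
    {"xyz": [15, 0.5, 0], "aperture": 15},
    {"xyz": [15, 0.5, 0], "aperture": 15},
    {"xyz": [15, 0.5, 0], "aperture": 15},
  ],
)

```text
time_s: 8.6
position: [569.3, 82.8, 49.3]
tool_rot: [[0.052, 0.999, -0.0], [0.999, -0.052, 0.0], [0.0, -0.0, -1.0]]
wrist_force: [-1.3, 0.0, -4.9]
width: 22.4
gripper_force: 70.0
```

```bash
python3 -c "
from plant import manip, camrig, probe_bus, job
s=probe_bus.read_state();print(s['wrist_force'],s['moment'])"
```

```text
[-1.28434058e+00  1.55981836e-03 -4.86954620e+00] [ 0.02654098  0.0113671  -0.0061745 ]
```

Emit:
creep_tool(
  segments=[
    {"xyz": [4, 0, 0], "aperture": 15},
    {"xyz": [8, 0, 0], "aperture": 15},
    {"xyz": [12, 0, 0], "aperture": 15},
    {"xyz": [16, 0, 0], "aperture": 15},
    {"xyz": [16, 0, 0], "aperture": 15},
    {"xyz": [16, 0, 0], "aperture": 15},
  ],
)

```text
time_s: 9.1
position: [570.4, 98.9, 49.3]
tool_rot: [[0.052, 0.999, -0.0], [0.999, -0.052, 0.0], [0.0, -0.0, -1.0]]
wrist_force: [-0.7, -0.9, -4.5]
width: 22.2
gripper_force: 70.0
```

```bash
python3 -c "
from plant import manip, camrig, probe_bus, job
s=probe_bus.read_state();print(s['wrist_force'],s['moment'])"
```

```text
[-0.71306134 -0.86149557 -4.5143298 ] [-0.0777744   0.0134706   0.03253776]
```

Emit:
creep_tool(
  segments=[
    {"aperture": 35},
    {"aperture": 45},
    {"aperture": 60},
    {"aperture": 85},
    {"aperture": 85},
    {"aperture": 85},
    {"aperture": 85},
    {"xyz": [0, 0, -25], "aperture": 85},
    {"xyz": [0, 0, -60], "aperture": 85},
    {"xyz": [-30, 0, -100], "aperture": 85},
    {"xyz": [-70, 0, -120], "aperture": 85},
    {"xyz": [-110, 0, -120], "aperture": 85},
    {"xyz": [-150, 0, -120], "aperture": 85},
    {"xyz": [-200, -60, -120], "aperture": 85},
    {"xyz": [-240, -100, -120], "aperture": 85},
    {"xyz": [-280, -120, -120], "aperture": 85},
    {"xyz": [-280, -120, -120], "aperture": 85},
    {"xyz": [-280, -120, -120], "aperture": 85},
    {"xyz": [-280, -120, -120], "aperture": 85},
    {"xyz": [-280, -120, -120], "aperture": 85},
  ],
)

```text
time_s: 10.77
position: [435.4, -175.5, 169.7]
tool_rot: [[0.056, 0.998, 0.001], [0.998, -0.056, 0.0], [0.0, 0.001, -1.0]]
wrist_force: [0.2, 0.9, -1.2]
width: 85.0
gripper_force: 0.0
```

Run:
```python
from h import *
for n in("top","scene"):
    im=camrig.get_image(n);cv2.imwrite(f"pics/{n}4.png",im)
t=cv2.imread("pics/top4.png");q=cv2.imread("pics/scene4.png")
o=np.hstack([cv2.resize(t[195:295,190:323],None,fx=3,fy=3,interpolation=2),cv2.resize(q[180:280,330:463],None,fx=3,fy=3,interpolation=2)]);cv2.imwrite("pics/crop4.png",o)
```

```text
(no output)
```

View pics/crop4.png

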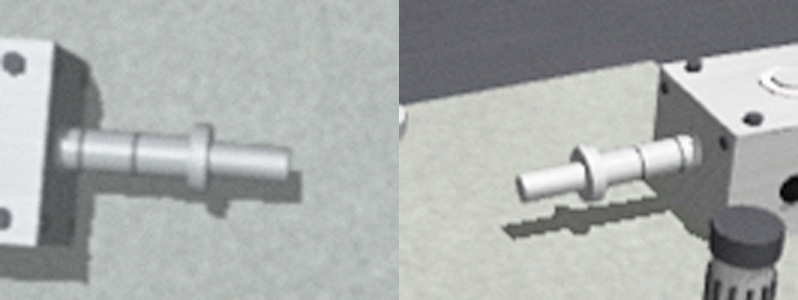

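The plunger stays in the bore. In the top crop the collar is at (200,157) and the stem end at (290,163), with about 70 mm inserted.

Run:
```python
from h import *
np.set_printoptions(precision=1,suppress=True)
T=lambda q,z:plane("top",(q[0]/3+190,q[1]/3+195),z)
for n,q in dict(collar=(200,157),colback=(212,158),end=(290,163),stem0=(212,160),mouth=(68,149)).items(): print(n,T(q,47))
print(tri((200/3+190,157/3+195),((590-399)/3+330,172/3+180)),tri((290/3+190,163/3+195),((523-399)/3+330,187/3+180)))
```

```bash
python3 go.py 565 12 160 .053 .9986 0
```

```text
collar [566.9  51.3  47. ]
colback [566.5  44.5  47. ]
end [564.4   0.4  47. ]
stem0 [565.4  44.4  47. ]
mouth [570.2 126.2  47. ]
(array([567.9,  53.5,  45.4]), np.float64(4.3879614587970694)) (array([565.7,   3.3,  43.1]), np.float64(5.560272776321816))
d [192.5 118.6   9.6] rv [ 0.0005 -0.0003  0.0011]
```

```bash
python3 go.py 566 24 140 .053 .998 .035
```

```text
d [204.5 119.   29.6] rv [0.0005 0.0347 0.0011]
```

Emit:
creep_tool(
  segments=[
    {"xyz": [204, 119, 30], "aperture": 85},
    {"xyz": [204, 119, 30], "aperture": 85},
    {"xyz": [204, 119, 30], "aperture": 85},
    {"xyz": [204, 119, 30], "aperture": 85},
    {"xyz": [204, 119, 30], "aperture": 85},
    {"xyz": [204, 119, 30], "aperture": 85},
    {"xyz": [204, 119, 30], "aperture": 85},
    {"xyz": [204, 119, 30], "aperture": 85},
    {"xyz": [204, 119, 30], "aperture": 85},
    {"xyz": [204, 119, 30], "aperture": 85},
  ],
)

```text
time_s: 11.7
position: [564.9, 21.7, 139.4]
tool_rot: [[0.054, 0.999, -0.0], [0.999, -0.054, -0.0], [-0.0, -0.0, -1.0]]
wrist_force: [0.5, 0.2, 0.8]
width: 84.8
gripper_force: 0.0
```

```bash
python3 go.py 566 24 46 .053 .998 .035
```

```text
d [ 2.4  1.  93.4] rv [-0.0003  0.0355 -0.0009]
```

Emit:
creep_tool(
  segments=[
    {"xyz": [2, 1, 30], "rot": [0, 0.035, 0], "aperture": 85},
    {"xyz": [2, 1, 60], "rot": [0, 0.035, 0], "aperture": 85},
    {"xyz": [2, 1, 80], "rot": [0, 0.035, 0], "aperture": 85},
    {"xyz": [2, 1, 93], "rot": [0, 0.035, 0], "aperture": 85},
    {"xyz": [2, 1, 93], "rot": [0, 0.035, 0], "aperture": 85},
    {"xyz": [2, 1, 93], "rot": [0, 0.035, 0], "aperture": 85},
    {"xyz": [2, 1, 93], "rot": [0, 0.035, 0], "aperture": 85},
  ],
)

```text
time_s: 12.28
position: [567.0, 23.7, 47.5]
tool_rot: [[0.054, 0.999, 0.003], [0.998, -0.054, 0.035], [0.035, 0.001, -0.999]]
wrist_force: [-0.8, 0.2, -0.1]
width: 85.2
gripper_force: 0.0
```

```bash
python3 go.py 566 24 46 .053 .998 .035
```

```text
d [ 0.1 -1.   1.5] rv [ 0.0014 -0.0001 -0.0011]
```

Emit:
creep_tool(
  segments=[
    {"xyz": [0, -0.5, 1], "aperture": 40},
    {"xyz": [0, -0.5, 1], "aperture": 30},
    {"xyz": [0, -0.5, 1], "aperture": 20},
    {"xyz": [0, -0.5, 1], "aperture": 18},
    {"xyz": [0, -0.5, 1], "aperture": 18},
    {"xyz": [0, -0.5, 1], "aperture": 18},
    {"xyz": [0, -0.5, 1], "aperture": 12},
    {"xyz": [0, -0.5, 1], "aperture": 12},
    {"xyz": [0, -0.5, 1], "aperture": 12},
  ],
  grip_n=100,
)

```text
time_s: 13.03
position: [566.4, 24.6, 45.6]
tool_rot: [[0.053, 0.999, 0.003], [0.998, -0.053, 0.035], [0.035, 0.001, -0.999]]
wrist_force: [1.1, -0.9, 1.9]
width: 17.1
gripper_force: 97.6
```

```bash
python3 -c "
from plant import manip, camrig, probe_bus, job
s=probe_bus.read_state();print(s['wrist_force'],s['moment'])"; python3 go.py 566.4 24 49.5 .053 .9986 0
```

```text
[ 1.13627723 -0.87579929  1.85148587] [ 0.04169494 -0.2865792   0.08734575]
d [-0.4  0.  -3.9] rv [ 0.0008 -0.0351  0.    ]
```

Emit:
creep_tool(
  segments=[
    {"xyz": [0, 0, -1.3], "rot": [0, -0.012, 0], "aperture": 12},
    {"xyz": [0, 0, -2.6], "rot": [0, -0.024, 0], "aperture": 12},
    {"xyz": [0, 0, -3.8], "rot": [0, -0.035, 0], "aperture": 12},
    {"xyz": [0, 0, -3.8], "rot": [0, -0.035, 0], "aperture": 12},
    {"xyz": [0, 0, -3.8], "rot": [0, -0.035, 0], "aperture": 12},
  ],
)

```text
time_s: 13.45
position: [566.0, 24.8, 49.1]
tool_rot: [[0.052, 0.999, -0.0], [0.999, -0.052, -0.0], [-0.0, -0.0, -1.0]]
wrist_force: [1.5, 1.3, -0.9]
width: 16.9
gripper_force: 97.7
```

```bash
python3 -c "
from plant import manip, camrig, probe_bus, job
s=probe_bus.read_state();print(s['wrist_force'],s['moment'])"
```

```text
[ 1.45467087  1.30937862 -0.94686858] [ 0.29013803 -0.26191606 -0.15672299]
```

Emit:
creep_tool(
  segments=[
    {"xyz": [4, 0.3, 0], "aperture": 12},
    {"xyz": [8, 0.3, 0], "aperture": 12},
    {"xyz": [12, 0.3, 0], "aperture": 12},
    {"xyz": [16, 0.3, 0], "aperture": 12},
    {"xyz": [20, 0.3, 0], "aperture": 12},
    {"xyz": [20, 0.3, 0], "aperture": 12},
    {"xyz": [20, 0.3, 0], "aperture": 12},
  ],
)

```text
time_s: 14.03
position: [567.4, 45.6, 49.2]
tool_rot: [[0.052, 0.999, 0.0], [0.999, -0.052, 0.001], [0.001, 0.0, -1.0]]
wrist_force: [0.6, 2.1, 0.1]
width: 16.9
gripper_force: 97.8
```

```bash
python3 -c "
from plant import manip, camrig, probe_bus, job
s=probe_bus.read_state();print(s['wrist_force'],s['moment'])"
```

```text
[0.5648295  2.06626663 0.12322052] [ 0.49748567 -0.07343894 -0.08132328]
```

Emit:
creep_tool(
  segments=[
    {"xyz": [4, 0, 0], "aperture": 12},
    {"xyz": [8, 0, 0], "aperture": 12},
    {"xyz": [12, 0, 0], "aperture": 12},
    {"xyz": [16, 0, 0], "aperture": 12},
    {"xyz": [20, 0, 0], "aperture": 12},
    {"xyz": [24, 0, 0], "aperture": 12},
    {"xyz": [24, 0, 0], "aperture": 12},
    {"xyz": [24, 0, 0], "aperture": 12},
  ],
)

```text
time_s: 14.7
position: [568.8, 65.3, 49.7]
tool_rot: [[0.055, 0.998, 0.001], [0.998, -0.055, -0.003], [-0.003, 0.001, -1.0]]
wrist_force: [-2.1, -11.6, 7.8]
width: 17.1
gripper_force: 98.8
```

```bash
python3 -c "
from plant import manip, camrig, probe_bus, job
s=probe_bus.read_state();print(s['wrist_force'],s['moment'])"
```

```text
[ -2.07409086 -11.58809773   7.78535067] [-2.18286381  0.39957201  0.1584873 ]
```

Emit:
creep_tool(
  segments=[
    {"xyz": [4, 0, -0.4], "aperture": 12},
    {"xyz": [8, 0, -0.4], "aperture": 12},
    {"xyz": [12, 0, -0.4], "aperture": 12},
    {"xyz": [16, 0, -0.4], "aperture": 12},
    {"xyz": [16, 0, -0.4], "aperture": 12},
    {"xyz": [16, 0, -0.4], "aperture": 12},
  ],
)

```text
time_s: 15.2
position: [569.6, 79.6, 50.3]
tool_rot: [[0.057, 0.998, 0.001], [0.998, -0.057, -0.005], [-0.005, 0.001, -1.0]]
wrist_force: [-2.5, -15.7, 10.4]
width: 17.2
gripper_force: 99.1
```

```bash
python3 -c "
from plant import manip, camrig, probe_bus, job
s=probe_bus.read_state();print(s['wrist_force'],s['moment'])"; python3 go.py 571 96 49.8 .053 .9986 0
```

```text
[ -2.46916233 -15.6745271   10.35960702] [-3.05881104  0.54812403  0.13611622]
d [16.4  0.5  0.4] rv [ 0.0008  0.0046 -0.0038]
```

Emit:
creep_tool(
  segments=[
    {"xyz": [3, 0, 0], "rot": [0, 0.004, 0], "aperture": 12},
    {"xyz": [6, 0, 0], "rot": [0, 0.006, 0], "aperture": 12},
    {"xyz": [9, 0, 0], "rot": [0, 0.006, 0], "aperture": 12},
    {"xyz": [12, 0, 0], "rot": [0, 0.006, 0], "aperture": 12},
    {"xyz": [12, 0, 0], "rot": [0, 0.006, 0], "aperture": 12},
  ],
)

```text
time_s: 15.62
position: [570.2, 89.9, 50.5]
tool_rot: [[0.058, 0.998, 0.001], [0.998, -0.058, -0.0], [-0.0, 0.001, -1.0]]
wrist_force: [-4.5, -20.3, 15.4]
width: 17.3
gripper_force: 99.7
```

```bash
python3 -c "
from plant import manip, camrig, probe_bus, job
s=probe_bus.read_state();print(s['wrist_force'],s['moment'])"
```

```text
[ -4.51684997 -20.31143449  15.38343064] [-4.23684744  0.85220409  0.19364337]
```

Emit:
creep_tool(
  segments=[
    {"xyz": [0, -0.5, -0.7], "rot": [0, 0.003, 0], "aperture": 12},
    {"xyz": [0, -0.5, -1.2], "rot": [0, 0.003, 0], "aperture": 12},
    {"xyz": [0, -0.5, -1.2], "rot": [0, 0.003, 0], "aperture": 12},
  ],
)

```text
time_s: 15.87
position: [569.8, 93.1, 51.0]
tool_rot: [[0.056, 0.998, 0.001], [0.998, -0.056, 0.006], [0.006, 0.001, -1.0]]
wrist_force: [0.3, -11.2, 2.7]
width: 16.8
gripper_force: 97.9
```

```bash
python3 -c "
from plant import manip, camrig, probe_bus, job
s=probe_bus.read_state();print(s['wrist_force'],s['moment'])"
```

```text
[  0.33794811 -11.20753436   2.6687531 ] [-2.46971646 -0.00467424 -0.00647178]
```

Emit:
creep_tool(
  segments=[
    {"xyz": [2, 0, 0], "aperture": 12},
    {"xyz": [4, 0, 0], "aperture": 12},
    {"xyz": [4, 0, 0], "aperture": 12},
    {"xyz": [4, 0, 0], "aperture": 12},
  ],
)

```text
time_s: 16.2
position: [570.2, 97.2, 51.0]
tool_rot: [[0.056, 0.998, 0.001], [0.998, -0.056, 0.006], [0.006, 0.001, -1.0]]
wrist_force: [0.3, -11.2, 4.2]
width: 17.4
gripper_force: 98.1
```

```bash
python3 -c "
from plant import manip, camrig, probe_bus, job
s=probe_bus.read_state();print(s['wrist_force'],s['moment'])"
```

```text
[  0.2825042  -11.17102525   4.20501954] [-2.38419248 -0.03821204  0.06690281]
```

Emit:
creep_tool(
  segments=[
    {"xyz": [2, 0, 0], "aperture": 12},
    {"xyz": [4, 0, 0], "aperture": 12},
    {"xyz": [4, 0, 0], "aperture": 12},
    {"xyz": [4, 0, 0], "aperture": 12},
  ],
)

```text
time_s: 16.53
position: [570.1, 97.4, 51.1]
tool_rot: [[0.058, 0.998, 0.001], [0.998, -0.058, 0.002], [0.002, 0.001, -1.0]]
wrist_force: [-1.8, -21.6, 5.2]
width: 16.9
gripper_force: 98.4
```

```bash
python3 -c "
from plant import manip, camrig, probe_bus, job
s=probe_bus.read_state();print(s['wrist_force'],s['moment'])"
```

```text
[ -1.82871172 -21.6184215    5.15765378] [-4.48746883  0.1988168   0.2883711 ]
```

Emit:
creep_tool(
  segments=[
    {"xyz": [2, 0, 0], "rot": [0, 0.003, 0], "aperture": 12},
    {"xyz": [4, 0, 0], "rot": [0, 0.003, 0], "aperture": 12},
    {"xyz": [5, 0, 0], "rot": [0, 0.003, 0], "aperture": 12},
    {"xyz": [5, 0, 0], "rot": [0, 0.003, 0], "aperture": 12},
  ],
)

```text
time_s: 16.87
position: [570.2, 97.6, 51.1]
tool_rot: [[0.062, 0.998, 0.001], [0.998, -0.062, -0.0], [-0.0, 0.001, -1.0]]
wrist_force: [-3.2, -35.2, 8.5]
width: 16.9
gripper_force: 98.8
```

Run:
```python
from h import *
s=probe_bus.read_state();print(s['wrist_force'],s['moment'])
im=camrig.get_image("scene");cv2.imwrite("pics/scene5.png",im)
cv2.imwrite("pics/crop5.png",cv2.resize(im[180:280,360:480],None,fx=5,fy=5,interpolation=2))
```

```text
[ -3.21539996 -35.15938544   8.49247485] [-7.30143425  0.5451414   0.3581634 ]
```

View pics/crop5.png

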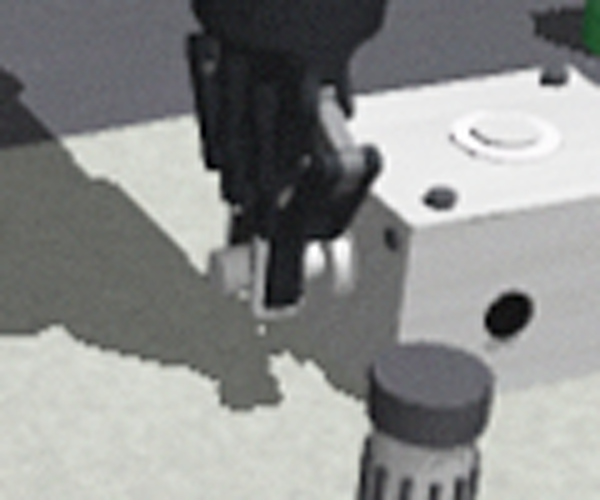

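The collar is seated on the face (crop px (342,262)) and holds rigidly at 35 N. I'll ease the push off, then release and retract.

Emit:
creep_tool(
  segments=[
    {"xyz": [-3, 0, 0], "aperture": 12},
    {"xyz": [-6, 0, 0], "aperture": 12},
    {"xyz": [-6, 0, 0], "aperture": 12},
  ],
)

```text
time_s: 17.17
position: [570.1, 97.4, 51.1]
tool_rot: [[0.058, 0.998, 0.001], [0.998, -0.058, 0.006], [0.006, 0.001, -1.0]]
wrist_force: [-0.8, -18.1, 5.9]
width: 17.4
gripper_force: 98.4
```

```bash
python3 -c "
from plant import manip, camrig, probe_bus, job
s=probe_bus.read_state();print(s['wrist_force'],s['moment'])"
```

```text
[ -0.76598172 -18.06079378   5.8567614 ] [-3.86471002  0.22578873  0.05515929]
```

Emit:
creep_tool(
  segments=[
    {"xyz": [-3, 0, 0], "aperture": 12},
    {"xyz": [-3, 0, 0], "aperture": 12},
    {"xyz": [-3, 0, 0], "aperture": 30},
    {"xyz": [-3, 0, 0], "aperture": 40},
    {"xyz": [-3, 0, 0], "aperture": 60},
    {"xyz": [-3, 0, 0], "aperture": 85},
    {"xyz": [-3, 0, 0], "aperture": 85},
    {"xyz": [-3, 0, 0], "aperture": 85},
    {"xyz": [-3, 0, 0], "aperture": 85},
    {"xyz": [-3, 0, -25], "aperture": 85},
    {"xyz": [-3, 0, -60], "aperture": 85},
    {"xyz": [-30, 0, -100], "aperture": 85},
    {"xyz": [-70, 0, -120], "aperture": 85},
    {"xyz": [-110, 0, -120], "aperture": 85},
    {"xyz": [-150, 0, -120], "aperture": 85},
    {"xyz": [-190, -60, -120], "aperture": 85},
    {"xyz": [-230, -100, -120], "aperture": 85},
    {"xyz": [-270, -120, -120], "aperture": 85},
    {"xyz": [-270, -120, -120], "aperture": 85},
    {"xyz": [-270, -120, -120], "aperture": 85},
  ],
)

```text
time_s: 18.83
position: [430.7, -166.2, 167.8]
tool_rot: [[0.06, 0.998, -0.001], [0.998, -0.06, 0.012], [0.011, -0.001, -1.0]]
wrist_force: [-0.4, -0.3, -0.2]
width: 84.9
gripper_force: 0.0
```

Run:
```python
from h import *
for n in("top","scene"):
    im=camrig.get_image(n);cv2.imwrite(f"pics/{n}6.png",im)
t=cv2.imread("pics/top6.png");q=cv2.imread("pics/scene6.png")
a=np.hstack([cv2.resize(t[195:295,190:323],None,fx=3,fy=3,interpolation=2),cv2.resize(q[180:280,330:463],None,fx=3,fy=3,interpolation=2)])
b=np.hstack([cv2.resize(t,(399,299)),cv2.resize(q,(399,299))]);cv2.imwrite("pics/crop6.png",np.vstack([a,b]))
```

```text
(no output)
```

View pics/crop6.png

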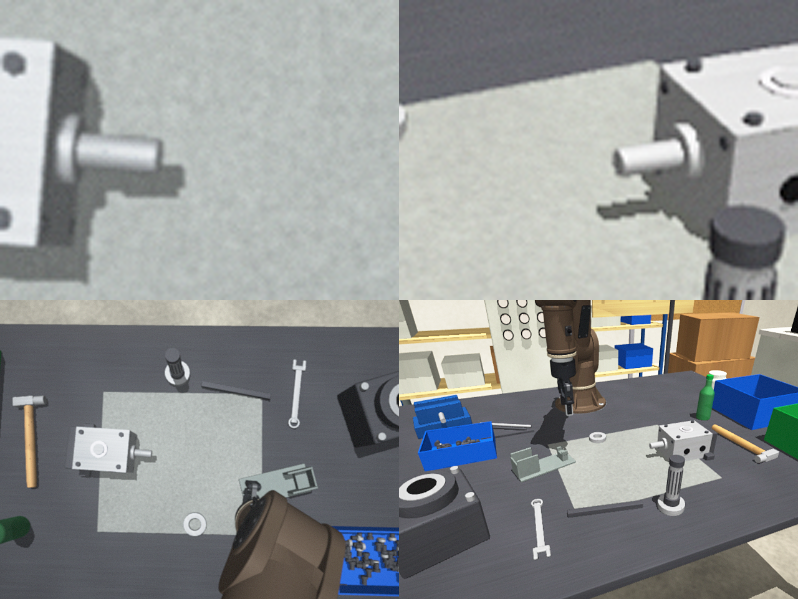

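The collar sits on the face (top crop (66,148)), the stem stands out to (161,153), and the other parts are undisturbed. One numeric check, then I'll hand it in.

Run:
```python
from h import *
e=plane("top",(161/3+190,153/3+195),50);print(e)
if 70<e[1]<80: print(job.close_job())
```

```text
[568.62105258  72.88729822  50.        ]
the job is handed in; nothing more can be done
None
```

The plunger is fully home with its collar on the housing's face: I inserted it partway by the shank, let go, regripped it by the stem and pushed it in. It's released, the other parts look undisturbed in the final pictures, and the job is handed in at about 19 s.

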